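# Stand up a bench vise head and key it onto its pedestal

### The job

The board vise is to be put together. Stand the vise head, which lies on its side, upright on its foot on the bench and let go of it; then take it by its jaw bar and lower it into the pedestal's round socket, turning it until the flat in its foot meets the flat of the post hidden at the bottom, so that it drops fully home. Leave it there upright and released, and do not push the screw dish or the tape roll about.

Things in the scene. Friction and masses are not known exactly. Their poses are not given: they have to be found in the camera images.
- vise_head: Vise head, 0.3 to 0.6 kg. Origin: centre of its foot's underside; z runs up the round 40 mm aluminium column (z 0 to 110 mm) to a blue jaw bar (z 110 to 136 mm; 40 mm along x, 130 mm along y; rubber pads up to z 142 mm near both ends; brass thumb screw at the +y end). Red stripe on the bar's +x face. Starts lying: z level, +x face up. A blind D-bore, 30 mm deep, opens in the foot; its flat lies at +x.
- column_grip (a point): Point on the column's axis 45 mm above the foot, 65 mm below the jaw bar; the column is 40 mm thick here. Its axes are those of vise_head. When the head lies, this point is 20 mm above the bench. A fixed soldering-iron stand, 150 x 110 mm, its iron leaning up to 0.25 m high, stands on the bench at about x 0.52, y -0.03: keep a leaning gripper clear of it.
- bar_center (a point): Middle of the jaw bar, 123 mm above the foot on the column's axis; the bar is 40 mm thick (x), 26 mm high (z). Its axes are those of vise_head. Once the head is lifted, the bench is free for standing it up at x 0.42 to 0.52, y 0.10 to 0.22 m, except where the pedestal's flange reaches.
- pedestal_base: Pedestal fixed to the bench: dark round flange of 110 mm with a blue round socket tube of 61 mm. Origin: centre of its underside; z up. Socket floor at z 12 mm, bore 43.4 mm, widening to 53 mm at the rim (z 77 mm). Inside stands a fixed D-post of 24 mm, top at z 36 mm; its flat faces within 0.7 rad either side of the pedestal's +x, where the flange has a white mark; the exact angle is not given.
- socket_mouth (a point): Centre of the socket's rim, 77 mm above the bench. A head that rests on the post unkeyed stands 24 mm too high (foot at 36 mm above the bench); when the flats agree within about 5 degrees it falls by its own weight until its foot is 12 mm above the bench (bar's middle at 135 mm). The bore has 1 mm of clearance on the post.
- screw_dish: White round dish of small screws, 72 mm across, 14 mm high, a bystander; origin at the centre of its underside.
- kapton_roll: Roll of amber tape lying flat, 68 mm across, 12 mm high, a bystander; origin at the centre of its underside.

How it is judged:
On the way:
1. the vise head stands upright on its foot on the bench, let go (angle between vise_head's own z axis and vertical below 0.06 rad and z of vise_head in the frame of pedestal_base between -0.004 and 0.004 m and z of bar_center in the frame of pedestal_base above 0.11 m and linear speed of vise_head below 0.03 m/s and contact force between the fingers and vise_head below 0.1 N), for 0.2 s.
At the end, for the whole second after the job is handed in: the vise head stands still and upright in the socket (within 0.06 rad), keyed on the post with its foot on the socket floor (foot 9 to 16 mm above the bench, within 4 mm of the socket's axis, the bar's middle within 8 mm of it) (z of vise_head in the frame of pedestal_base between 0.009 and 0.016 m and horizontal distance between vise_head and pedestal_base below 0.004 m and horizontal distance between bar_center and pedestal_base below 0.008 m and angle between vise_head's own z axis and vertical below 0.06 rad and linear speed of vise_head below 0.02 m/s); the robot touches nothing.
It fails at once if the screw dish is pushed more than 30 mm (distance of screw_dish from where it was at the start of the episode above 0.03 m).
It fails at once if the tape roll is pushed more than 30 mm (distance of kapton_roll from where it was at the start of the episode above 0.03 m).
It also fails if it takes over 72 s, if anything falls off the work surface, if the arm or the gripper's body presses on something with over 40 N, if the wrist force passes 120 N, or if a joint passes its speed limit or range.

### The arm

A 7-joint arm with a two-finger parallel gripper is mounted at the origin on a cart in front of the work surface, level with it; the furniture and walls round the work are solid. World frame = base frame: x ahead of the robot, y to its left, z up, the work surface at z = 0. Lengths are in m, angles in rad, forces in N, time in s.
With the tool pointing down it reaches from about 0.4 to 0.875 m from the base axis. Payload 19.3 kg.
Tool frame: the origin (TCP) lies midway between the tips of the shut fingers; the grasp point (between the pads) lies 19 mm behind it; z points along the fingers, y is the line along which they close (so a half turn about z gives the same grasp; the last joint's range is limited). The gripper opens to 85 mm and grips with 20 to 120 N. Pads are 22 mm wide; open, the fingers measure 114 mm over their backs; the gripper's body (76 mm by 85 mm) begins 54 mm behind the grasp point. The pads swing forward as they close: fully open they stand 13 mm farther back than shut.
Start: joints at [1.259, 0.521, -0.036, 1.599, 0.021, 1.021, -0.113], TCP at [0.15, -0.607, 0.231] pointing down, gripper open.
Joint ranges: [-2.91, 2.91], [-0.3, 2.13], [-1.5, 1.42], [0.17, 2.43], [-1.26, 4.41], [0.16, 1.93], [-2.52, 2.52]. Speed limits (rad/s): [1.89, 1.89, 2.39, 2.39, 3.01, 3.01, 3.01].

### API

Orientations are given as [roll, pitch, yaw] about the fixed x, y, z axes, in that order (R = Rz(yaw) Ry(pitch) Rx(roll)).
In Python, from workcell import bot gives the robot as it stands.
- The arm moves only by the tool move_arm, never from a script. Its argument "series" is a list of rows, each a list of 3 entries, a list of its own where there are three numbers: the shift along the tool's x, y, z in cm, then the turn, a rotation vector about the tool's x, y, z in rad, then the opening in per cent of the stroke, from 0 (shut) to 100 (fully open). A call has 1 to 20 rows; each row is the pose to reach, as a shift and turn from the pose commanded when the call began, along the tool's axes at that moment; what a row does not reach only later rows make up. A row lasts 1/12 s, in which the tool goes at most 41.7 mm and 7.16 degrees, less where a joint would pass 70% of its speed; a pose out of reach is approached as far as the arm can. A call with a gripper value outside its range is refused whole. The fingers move at their own pace and stop on an object; "squeeze" is the grip in N (left out, the last holds). Time passes only in rows, so rows that repeat a pose let the fingers close. It gives the time, the measured TCP pose, the force, the opening and the grip force at its end, in the units of the state.
- bot.observe(): the state, without advancing time (a new reading comes with each control period).
- bot.grab_frame(name): name is "scene" or "side" or "wrist"; returns (picture, depth): 400x640x3 uint8, red, green, blue; 400x640 float32, m along the optical axis (not along the pixel's ray), 0 where there is no reading.
- bot.camera_params(name): a dict with "fovy" (degrees; the focal length in pixels is half the picture's height over the tangent of half this angle, whatever the lens; pixels are square), "cx", "cy" (the principal point, pixels), "dist_coeffs" ([k1, k2, p1, p2, k3] as OpenCV has them; the pictures are not rectified), "R" (3x3) and "t" (3): a world point X has camera coordinates R X + t; the wrist camera has in their place "tool_from_camera" (4x4, takes a point from camera to tool coordinates, whose origin is the TCP and whose axes are the flange's). Camera axes: x right, y down, z forward; pixel columns grow to the right and rows downward; lengths in m; the calibration is good to about 2 mm. A picture is of the moment at which its call begins: read the wrist's pose just before it. camera_params takes no time and is no camera call.
- bot.job_done(): hands the job in; it is judged then, once.
Trained networks look in the newest picture that a camera, given by its name, has taken for a name from the list of things; names that differ only in an ending like _2 or _b are one class to them, and where a whole thing is asked for, a point or a joint stands for the part that bears it (a point fixed in the world has none). Each returns a list of dicts, best first, with "conf" (0 to 1); they miss things now and then, are a little off and sometimes report something else, mostly with a low value. They report only what shows in the picture. A call takes as long as a camera call.
- bot.find_in(camera, thing): "bbox" ([left, top, right, bottom] in pixels, round what is visible of it).
- bot.trace(camera, thing): "mask" (400x640 bool, what is visible of it) and "bbox" ([left, top, right, bottom] in pixels, round what is visible of it).
The state is a dict: "clock": time; "qpos": joint angles; "qd": joint speeds; "joint_efforts": joint torques, N m; "position": TCP position; "tool_rot": TCP orientation; "force": force on the tool from outside, world axes, zero at the start; "moment": the same for the moment, N m; "grip_width": finger opening in m; "finger_force": force on a finger pad.
Only numpy, scipy, OpenCV 4.12 (cv2) and the standard library are available. Lean on these libraries where they do the work, as an engineer would, in place of code of your own. Each camera call takes 0.05 s, during which the arm holds its last target. There are 200 camera calls.

## Working session

There is one attempt and no reset: what is moved stays moved. The work goes in short steps, Python scripts to look and compute and a tool call to move; the robot and the scene stay as the last step left them, time stands still between calls to the robot, and variables do not carry over. Pictures are saved under pics/ and viewed, at most 10 in all, crops included, and the job is handed in when it is done.

Besides the shell and the picture viewer there is one more tool, called after "Request:" as name([rows], argument=value, ...), one row to a line, values as JSON. move_arm: Moves the arm, as the interface text tells. Its arguments: {"type":"object","properties":{"series":{"type":"array"},"squeeze":{"type":"number"}},"required":["series"]}

```bash
mkdir -p pics; ls; cat > h.py <<'E'
import numpy as np, cv2
from workcell import bot
from scipy.spatial.transform import Rotation as Ro
def K(p):
    f=200/np.tan(np.radians(p["fovy"])/2); return np.array([[f,0,p["cx"]],[0,f,p["cy"]],[0,0,1.]])
def tool():
    s=bot.observe(); return np.array(s["position"]),Ro.from_euler('xyz',s["tool_rot"]).as_matrix()
def pts(cam,depth,mask,pose=None):
    p=bot.camera_params(cam); v,u=np.nonzero(mask&(depth>0)); d=depth[v,u]
    n=cv2.undistortPoints(np.stack([u,v],1).astype(float)[:,None],K(p),np.array(p["dist_coeffs"]))[:,0]
    c=np.c_[n*d[:,None],d]
    if cam=="wrist":
        T=np.array(p["tool_from_camera"]); P,R=pose; return (c@T[:3,:3].T+T[:3,3])@R.T+P
    return (c-np.array(p["t"]))@np.array(p["R"])
def save(n,im): cv2.imwrite(f"pics/{n}.png",im[...,::-1])
E
cat > a.py <<'E'
from h import *
print(bot.observe())
for c in("scene","side"):
    im,d=bot.grab_frame(c); save(c+"0",im); print(c,bot.camera_params(c)["R"],bot.camera_params(c)["t"])
    for t in("vise_head","pedestal_base","screw_dish","kapton_roll"):
        for r in bot.trace(c,t)[:2]:
            q=pts(c,d,r["mask"]); print(t,round(r["conf"],2),r["bbox"],len(q),np.median(q,0).round(3),np.percentile(q,2,0).round(3),np.percentile(q,98,0).round(3)) if len(q) else 0
E
python3 a.py; python3 -c "
import cv2,numpy as np
a=[cv2.imread(f'pics/{c}0.png') for c in('scene','side')]
cv2.imwrite('pics/both.png',cv2.resize(np.vstack(a),(480,600)))"
```

```text
pics
{'clock': 0.0, 'qpos': array([ 1.25876911,  0.52199058, -0.03631154,  1.60001739,  0.02121537,
        1.02108815, -0.1128013 ]), 'qd': array([-0.00023662,  0.00096239, -0.00024397, -0.00148592, -0.00152411,
       -0.00085982, -0.00044045]), 'joint_efforts': array([ 1.16408024e-03, -9.27090740e+01,  1.98064193e+00, -3.69937956e+01,
        1.80589012e-02,  8.12439364e-03,  1.60241092e-05]), 'position': array([ 0.14954265, -0.60649667,  0.23073715]), 'tool_rot': array([-3.14047908e+00,  1.00886080e-04,  2.41810452e-01]), 'force': array([-0.4209644 , -0.48445749,  0.12156137]), 'moment': array([-0.0084444 ,  0.03168   ,  0.00675973]), 'finger_force': 0.0, 'grip_width': 0.08528154201200658}
scene [[-0.58852209 -0.80837218 -0.01327307]
 [-0.50903922  0.38325235 -0.77071182]
 [ 0.62810893 -0.44682442 -0.63704561]] [0.3312628  0.32323116 0.67184727]
vise_head 0.58 [223.9, 260.4, 321.2, 345.0] 3404 [0.414 0.233 0.038] [0.351 0.127 0.001] [0.477 0.268 0.043]
pedestal_base 0.81 [202.7, 203.1, 256.6, 270.7] 2581 [0.57  0.211 0.023] [0.538 0.157 0.003] [0.621 0.254 0.078]
pedestal_base 0.63 [222.2, 260.1, 319.5, 341.5] 3221 [0.414 0.234 0.038] [0.351 0.128 0.008] [0.475 0.268 0.043]
kapton_roll 0.88 [442.8, 203.0, 474.4, 230.3] 585 [ 0.381 -0.197  0.012] [ 0.349 -0.23   0.   ] [ 0.419 -0.164  0.015]
side [[-0.99993606  0.00818555 -0.00780199]
 [ 0.01124714  0.64834031 -0.76126759]
 [-0.00117305 -0.76130666 -0.64839092]] [0.54557061 0.05898162 1.23028858]
vise_head 0.56 [331.8, 248.7, 405.8, 309.2] 2099 [0.427 0.246 0.039] [0.355 0.13  0.004] [0.487 0.269 0.045]
pedestal_base 0.89 [264.6, 257.5, 314.4, 313.5] 1943 [0.59  0.224 0.026] [0.543 0.176 0.008] [0.637 0.256 0.081]
screw_dish 0.86 [241.7, 223.1, 276.2, 242.7] 554 [0.674 0.028 0.008] [ 0.641 -0.003  0.004] [0.706 0.067 0.019]
kapton_roll 0.6 [357.3, 163.1, 378.3, 182.3] 297 [ 0.382 -0.198  0.013] [ 0.35  -0.231  0.001] [ 0.416 -0.162  0.018]
```

View pics/scene0.png

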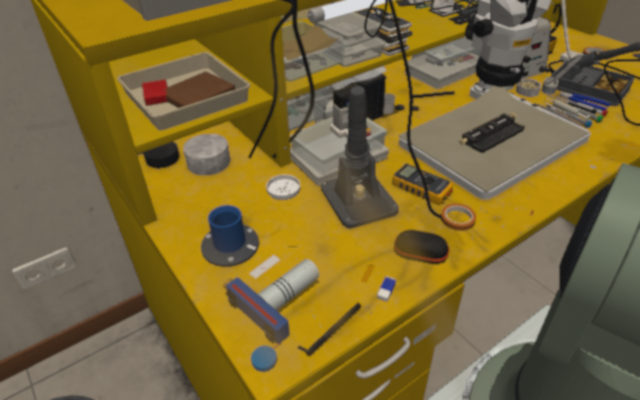

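View pics/side0.png

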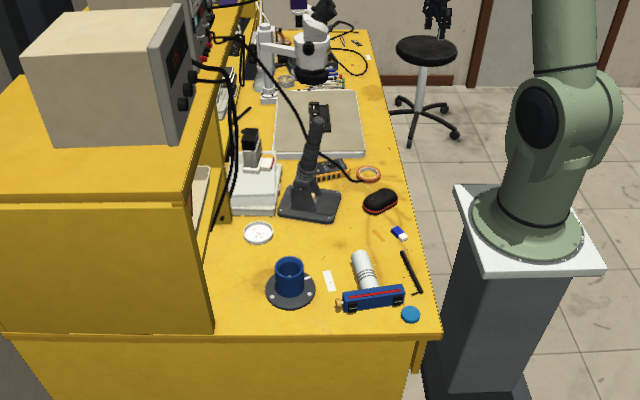

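The scene picture shows the head lying with its blue jaw bar at about (255,310) and its foot at (312,270). The pedestal is at (230,235), the dish at (283,187) and the iron stand at (360,195). In the side picture the thumb screw is at (342,305), so head +y points along world +x and head z along world +y.

```bash
cat >> h.py <<'E'
def go(P,R):
    "shift cm / rotvec from the current pose to world pose"
    p,r=tool(); print("shift",(r.T@(np.array(P)-p)*100).round(2),"turn",Ro.from_matrix(r.T@R).as_rotvec().round(3))
def down(yaw): return Ro.from_euler('xyz',[np.pi,0,yaw]).as_matrix()
E
python3 - <<'E'
from h import *
print(np.array(bot.camera_params("wrist")["tool_from_camera"]).round(3),bot.camera_params("wrist")["fovy"])
for P,y in (([.35,-.48,.40],.6),([.48,-.2,.45],1.1),([.50,.15,.36],1.57)): go(P,down(y))
E
```

```text
[[ 0.001 -0.949 -0.316  0.081]
 [ 1.     0.     0.001 -0.   ]
 [-0.001 -0.316  0.949 -0.142]
 [ 0.     0.     0.     1.   ]] 62.576290691362345
shift [ 22.49  -7.51 -16.87] turn [-0.     0.    -0.358]
shift [ 41.82 -31.59 -21.87] turn [-0.    -0.    -0.858]
shift [ 52.14 -65.09 -12.87] turn [-0.    -0.    -1.328]
```

Request:
move_arm([
  [[11,-4,-8],[0,0,-0.18],100],
  [[22.5,-7.5,-17],[0,0,-0.36],100],
  [[22.5,-7.5,-17],[0,0,-0.36],100],
  [[22.5,-7.5,-17],[0,0,-0.36],100],
  [[22.5,-7.5,-17],[0,0,-0.36],100],
  [[22.5,-7.5,-17],[0,0,-0.36],100],
  [[42,-31.5,-22],[0,0,-0.86],100],
  [[42,-31.5,-22],[0,0,-0.86],100],
  [[42,-31.5,-22],[0,0,-0.86],100],
  [[42,-31.5,-22],[0,0,-0.86],100],
  [[42,-31.5,-22],[0,0,-0.86],100],
  [[42,-31.5,-22],[0,0,-0.86],100],
  [[52,-65,-13],[0,0,-1.33],100],
  [[52,-65,-13],[0,0,-1.33],100],
  [[52,-65,-13],[0,0,-1.33],100],
  [[52,-65,-13],[0,0,-1.33],100],
  [[52,-65,-13],[0,0,-1.33],100],
  [[52,-65,-13],[0,0,-1.33],100],
  [[52,-65,-13],[0,0,-1.33],100],
  [[52,-65,-13],[0,0,-1.33],100],
])

```text
clock: 2.17
position: [0.4836, 0.0445, 0.3784]
tool_rot: [3.141, 0.0, 1.571]
force: [1.3, -0.1, 0.2]
grip_width: 0.0855
finger_force: 0.0
```

```bash
python3 - <<'E'
from h import *
print(bot.observe()["qpos"].round(3))
go([.575,.13,.30],down(1.571))
E
```

```text
[ 0.353  0.208 -0.674  1.718  0.137  1.262 -0.352]
shift [8.55 9.14 7.84] turn [0.001 0.    0.   ]
```

Request:
move_arm([
  [[8.5,9,8],[0,0,0],100],
  [[8.5,9,8],[0,0,0],100],
  [[8.5,9,8],[0,0,0],100],
  [[8.5,9,8],[0,0,0],100],
  [[8.5,9,8],[0,0,0],100],
  [[8.5,9,8],[0,0,0],100],
])

```text
clock: 2.67
position: [0.5735, 0.1285, 0.2973]
tool_rot: [-3.14, -0.0, 1.573]
force: [-0.5, -0.1, -0.3]
grip_width: 0.0857
finger_force: 0.0
```

```bash
cat > b.py <<'E'
from h import *
pose=tool(); print(pose[0].round(4)); print(bot.observe()["qpos"].round(3))
im,d=bot.grab_frame("wrist"); save("w1",im); np.savez("w1.npz",im=im,d=d,P=pose[0],R=pose[1])
for t in("vise_head","pedestal_base"):
    for r in bot.trace("wrist",t)[:1]:
        m=r["mask"]; np.save(t+".npy",m); q=pts("wrist",d,m,pose); print(t,r["conf"],r["bbox"],len(q),np.median(q,0).round(4),np.percentile(q,1,0).round(3),np.percentile(q,99,0).round(3))
        if t=="pedestal_base":
            rim=q[(q[:,2]>.072)&(q[:,2]<.083)]; c,rr=cv2.minEnclosingCircle(rim[:,:2].astype(np.float32)); print("rim",c,rr,len(rim))
            x=q[np.hypot(*(q[:,:2]-c).T)<.02]; print(np.percentile(x[:,2],[2,10,30,50,70,90,98]).round(4))
        else:
            top=q[q[:,2]>.034]; print(cv2.minAreaRect(top[top[:,1]>.232][:,:2].astype(np.float32)))
            col=q[(q[:,1]<.22)&(q[:,2]>.02)]; print("col",col.min(0),col.max(0)); 
            for y in np.arange(.12,.24,.01):
                s=q[abs(q[:,1]-y)<.005]; 
                if len(s)>20: print(y.round(3),np.percentile(s[:,0],[1,50,99]).round(4),s[:,2].max().round(4))
E
python3 b.py
```

```text
[0.5735 0.1285 0.2973]
[ 0.139  0.465 -0.66   1.595  0.3    1.187 -0.581]
vise_head 0.84 [124.9, 32.2, 254.0, 165.7] 6771 [0.4308 0.2304 0.0384] [0.356 0.127 0.009] [0.492 0.267 0.041]
((0.41554176807403564, 0.24676743149757385), (0.12998926639556885, 0.032538868486881256), 9.164209365844727)
col [0.40424887 0.12253545 0.02000321] [0.45495548 0.21998213 0.04213913]
0.13 [0.4173 0.4395 0.4544] 0.0421
0.14 [0.4153 0.4391 0.4534] 0.0411
0.15 [0.4162 0.4373 0.4517] 0.0411
0.16 [0.4148 0.4363 0.4501] 0.0414
0.17 [0.4126 0.4345 0.4485] 0.0412
0.18 [0.4092 0.4329 0.4465] 0.0412
0.19 [0.407  0.4307 0.4454] 0.0418
0.2 [0.4071 0.4299 0.4434] 0.0408
0.21 [0.4063 0.4281 0.4419] 0.0409
0.22 [0.356  0.4227 0.4401] 0.0418
0.23 [0.3546 0.3964 0.4381] 0.0418
```

View pics/w1.png

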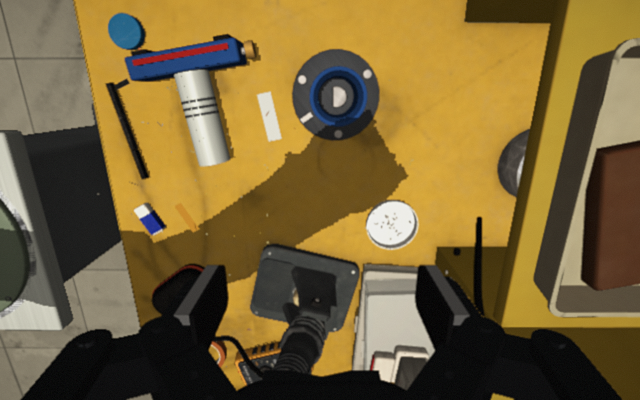

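The wrist picture shows the head with its bar at (185,58) and its foot at (215,160). The pedestal is at (336,95) with its white mark at (307,118), and the D-post shows in the bore at (339,96) with its flat apparently facing left. I'll enlarge it.

```bash
python3 - <<'E'
from h import *
z=np.load("w1.npz"); im,d,pose=z["im"],z["d"],(z["P"],z["R"])
cv2.imwrite("pics/crop.png",cv2.resize(im[45:145,286:386,::-1],(600,600),interpolation=cv2.INTER_CUBIC))
m=np.zeros((400,640),bool); m[40:150,280:392]=1
q=pts("wrist",d,m,pose)
fl=q[(q[:,2]>.003)&(q[:,2]<.02)]; 
rim=q[(q[:,2]>.07)&(q[:,2]<.085)]; print("rim",len(rim),cv2.minEnclosingCircle(rim[:,:2].astype(np.float32)), cv2.fitEllipse(rim[:,:2].astype(np.float32)))
A=fl[:,:2]; print("flange",cv2.minEnclosingCircle(A.astype(np.float32)))
c=np.median(rim[:,:2],0)
p=q[(q[:,2]>.028)&(q[:,2]<.044)&(np.hypot(*(q[:,:2]-c).T)<.017)]
print("post",len(p),np.median(p,0),p.min(0),p.max(0)); 
k=cv2.minEnclosingCircle(p[:,:2].astype(np.float32)); print(k)
dd=p[:,:2].mean(0)-np.array(k[0]); print("flat dir est",np.degrees(np.arctan2(*(-dd)[::-1])),dd)
E
```

```text
rim 1231 ((0.5910367369651794, 0.20504465699195862), 0.030640985816717148) ((0.5909363627433777, 0.20514261722564697), (0.05422421917319298, 0.054293442517519), 87.43397521972656)
flange ((0.5907734036445618, 0.20500527322292328), 0.055145543068647385)
post 255 [0.59359721 0.20478231 0.03543501] [0.58666045 0.19344334 0.03244794] [0.6021258  0.21693786 0.03784397]
((0.5909702777862549, 0.2050347775220871), 0.012025291100144386)
flat dir est -177.74403973411654 [2.51021191e-03 9.88880267e-05]
```

View pics/crop.png

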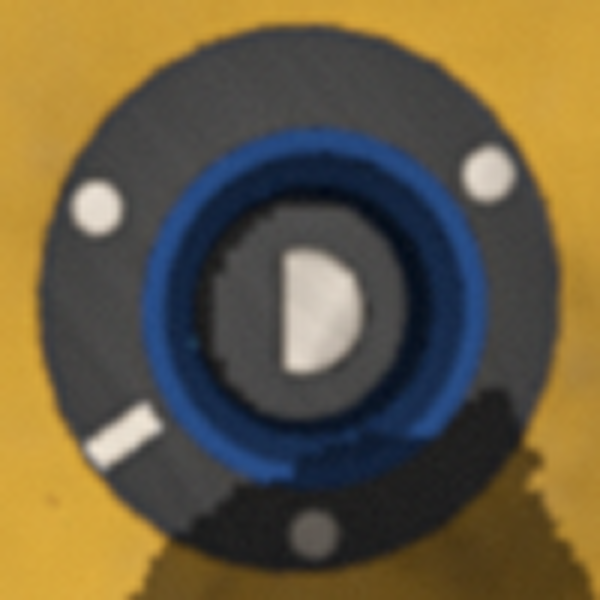

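The crop shows the post's flat facing image left, so its world azimuth is about -178°. The pedestal centre is at (0.591, 0.205). Next is the leaning grasp on the column.

```bash
cat >> h.py <<'E'
a=.45
def lean_lying(az=np.radians(99)):
    hz=np.array([np.cos(az),np.sin(az),0]); up=np.array([0,0,1.]); y=np.cross(up,hz); z=-np.sin(a)*hz-np.cos(a)*up
    return np.c_[np.cross(y,z),y,z]
def lean_stand(phi):
    h=np.array([np.cos(phi),np.sin(phi),0]); up=np.array([0,0,1.]); y=-np.cross(up,h); z=-np.sin(a)*up+np.cos(a)*h
    return np.c_[np.cross(y,z),y,z]
E
python3 - <<'E'
from h import *
R=lean_lying(); z=R[:,2]; G=np.array([.427,.185,.026])
print(G+.023*z, R); go(G-.10*z,R); go(G+.023*z,R)
E
```

```text
[0.428565   0.17511896 0.00528972] [[ 0.14086096 -0.98768834  0.0680436 ]
 [-0.8893611  -0.15643447 -0.42961039]
 [ 0.43496553  0.         -0.9004471 ]]
shift [ 10.1  -15.36  18.3 ] turn [-0.666  0.051  2.913]
shift [  4.82 -14.54  29.37] turn [-0.666  0.051  2.913]
```

```bash
sed -i 's/y=np.cross(up,hz)/y=np.cross(hz,up)/' h.py
python3 - <<'E'
from h import *
R=lean_lying(); z=R[:,2]; G=np.array([.427,.185,.026])
print(G-.1*z); go(G-.10*z,R); go(G+.023*z,R)
E
```

```text
[0.42019564 0.22796104 0.11604471]
shift [ 10.1  -15.36  18.3 ] turn [-0.034 -0.449 -0.155]
shift [  4.82 -14.54  29.37] turn [-0.034 -0.449 -0.155]
```

Request:
move_arm([
  [[10,-15.4,18.3],[-0.034,-0.449,-0.155],100],
  [[10,-15.4,18.3],[-0.034,-0.449,-0.155],100],
  [[10,-15.4,18.3],[-0.034,-0.449,-0.155],100],
  [[10,-15.4,18.3],[-0.034,-0.449,-0.155],100],
  [[10,-15.4,18.3],[-0.034,-0.449,-0.155],100],
  [[10,-15.4,18.3],[-0.034,-0.449,-0.155],100],
  [[10,-15.4,18.3],[-0.034,-0.449,-0.155],100],
  [[10,-15.4,18.3],[-0.034,-0.449,-0.155],100],
  [[10,-15.4,18.3],[-0.034,-0.449,-0.155],100],
  [[10,-15.4,18.3],[-0.034,-0.449,-0.155],100],
])

```text
clock: 3.65
position: [0.4208, 0.227, 0.1165]
tool_rot: [3.141, 0.45, 1.727]
force: [-0.2, -0.4, 0.4]
grip_width: 0.0855
finger_force: 0.0
```

```bash
python3 - <<'E'
from h import *
R=lean_lying(); z=R[:,2]; G=np.array([.427,.185,.026])
pose=tool(); im,d=bot.grab_frame("wrist"); save("w2",im)
print(bot.observe()["qpos"].round(3)); go(G+.023*z,R)
r=bot.trace("wrist","vise_head")[0]; q=pts("wrist",d,r["mask"],pose)
for y in np.arange(.12,.24,.02):
    s=q[abs(q[:,1]-y)<.005]
    if len(s)>20: print(y.round(3),np.percentile(s[:,0],[1,50,99]).round(4),s[:,2].max().round(4))
print(q.min(0),q.max(0))
E
```

```text
[-0.447  0.656 -0.565  1.913  0.71   1.144 -1.278]
shift [ 0.12 -0.06 12.3 ] turn [ 0.    -0.001 -0.001]
0.14 [0.4136 0.433  0.4523] 0.0408
0.16 [0.4114 0.4302 0.4489] 0.0408
0.18 [0.4068 0.4267 0.4459] 0.0406
0.2 [0.4037 0.423  0.4425] 0.041
0.22 [0.3579 0.4204 0.4391] 0.0409
[ 0.3433108   0.12310378 -0.0006907 ] [0.49443774 0.2730974  0.04217307]
```

View pics/w2.png

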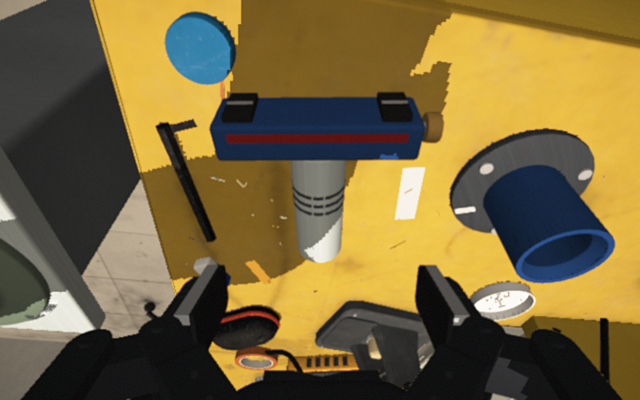

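The picture shows the column at (320,210), centred between the fingers, and the bar at (318,130). I'll advance and grip.

Request:
move_arm([
  [[0.1,-0.15,3],[0,0,0],100],
  [[0.1,-0.15,6],[0,0,0],100],
  [[0.1,-0.15,9],[0,0,0],100],
  [[0.1,-0.15,11],[0,0,0],100],
  [[0.1,-0.15,12.2],[0,0,0],100],
  [[0.1,-0.15,12.2],[0,0,0],100],
  [[0.1,-0.15,12.2],[0,0,0],30],
  [[0.1,-0.15,12.2],[0,0,0],20],
  [[0.1,-0.15,12.2],[0,0,0],20],
  [[0.1,-0.15,12.2],[0,0,0],20],
  [[0.1,-0.15,12.2],[0,0,0],10],
  [[0.1,-0.15,12.2],[0,0,0],10],
  [[0.1,-0.15,12.2],[0,0,0],10],
  [[0.1,-0.15,12.2],[0,0,0],10],
], squeeze=100)

```text
clock: 4.92
position: [0.4266, 0.1768, 0.0063]
tool_rot: [3.141, 0.449, 1.73]
force: [-2.7, 3.3, 18.0]
grip_width: 0.0376
finger_force: 98.4
```

```bash
python3 - <<'E'
from h import *
s=bot.observe(); print(s["force"],s["position"],s["grip_width"],s["finger_force"])
R0=lean_lying(); z0=R0[:,2]; P,R=tool()
# foot in tool coords (head axis lying height .02)
hz=np.array([np.cos(np.radians(99)),np.sin(np.radians(99)),0]); foot=np.array([.4355,.126,.02])
ft=R.T@(foot-P); print("foot in tool",ft.round(4)); np.save("ft.npy",ft)
go(P+[0,0,.12],R)
for phi in (.2,.35,.5):
    Rs=lean_stand(phi)
    for t,zz in((.5,.10),(1,.06),(1,.012)):
        key=Ro.from_rotvec(t*Ro.from_matrix(R.T@Rs).as_rotvec()).as_matrix(); Rt=R@key
        F=np.array([.46,.15,zz]); print(phi,t,"TCP",(F-Rt@ft).round(3)); go(F-Rt@ft,Rt)
E
```

```text
[-2.68611523  3.26855853 18.02516739] [0.42658123 0.17679501 0.00630849] 0.03762997306615261 98.3668577671051
foot in tool [-0.0524  0.0008  0.0101]
shift [ -5.21   0.   -10.81] turn [0. 0. 0.]
0.2 0.5 TCP [0.479 0.193 0.125]
shift [ -4.43   5.4  -11.05] turn [-0.274  0.614  0.787]
0.2 1 TCP [0.473 0.153 0.112]
shift [-7.31  4.25 -8.16] turn [-0.549  1.228  1.574]
0.2 1 TCP [0.473 0.153 0.064]
shift [-5.23  4.25 -3.83] turn [-0.549  1.228  1.574]
0.35 0.5 TCP [0.476 0.194 0.125]
shift [ -4.34   5.16 -11.13] turn [-0.248  0.646  0.713]
0.35 1 TCP [0.473 0.155 0.112]
shift [-7.13  4.21 -8.25] turn [-0.497  1.293  1.425]
0.35 1 TCP [0.473 0.155 0.064]
shift [-5.04  4.21 -3.92] turn [-0.497  1.293  1.425]
0.5 0.5 TCP [0.473 0.195 0.126]
shift [ -4.25   4.92 -11.2 ] turn [-0.222  0.675  0.637]
0.5 1 TCP [0.472 0.157 0.112]
shift [-6.95  4.15 -8.33] turn [-0.444  1.351  1.274]
0.5 1 TCP [0.472 0.157 0.064]
shift [-4.87  4.15 -4.01] turn [-0.444  1.351  1.274]
```

Request:
move_arm([
  [[-1.5,0,-3.2],[0,0,0],10],
  [[-3,0,-6.4],[0,0,0],10],
  [[-5.2,0,-10.8],[0,0,0],10],
  [[-5.2,1,-10.9],[-0.025,0.065,0.07],10],
  [[-5,2,-11],[-0.055,0.144,0.158],10],
  [[-5,3,-11],[-0.083,0.215,0.238],10],
  [[-5,4,-11],[-0.11,0.287,0.317],10],
  [[-4.5,5,-11],[-0.138,0.359,0.396],10],
  [[-4.3,5.2,-11.1],[-0.165,0.43,0.475],10],
  [[-4.3,5.2,-11.1],[-0.193,0.502,0.555],10],
  [[-4.3,5.2,-11.1],[-0.22,0.574,0.634],10],
  [[-4.3,5.2,-11.1],[-0.248,0.646,0.713],10],
  [[-4.3,5.2,-11.1],[-0.248,0.646,0.713],10],
], squeeze=120)

```text
clock: 6.0
position: [0.4753, 0.1894, 0.1199]
tool_rot: [2.834, -0.241, 1.176]
force: [-0.6, -0.4, -4.5]
grip_width: 0.037
finger_force: 121.6
```

```bash
cat > c.py <<'E'
from h import *
import sys
s=bot.observe(); print(s["qpos"].round(3),s["grip_width"],s["force"].round(1)); pose=tool(); print(pose[0].round(4))
im,d=bot.grab_frame("wrist"); save(sys.argv[1],im)
rs=bot.trace("wrist","vise_head")
if rs:
    q=pts("wrist",d,rs[0]["mask"],pose); print(rs[0]["conf"],rs[0]["bbox"]); np.savez("cur.npz",q=q,P=pose[0],R=pose[1],m=rs[0]["mask"],im=im,d=d)
    t=(q-pose[0])@pose[1]; print("tool coords",np.percentile(t,[2,50,98],axis=0).round(4).tolist(),"world z",np.percentile(q[:,2],[1,99]).round(4))
ft=np.load("ft.npy"); P,R=pose
for phi in (.2,.35,.5):
    Rs=lean_stand(phi)
    for zz in(.06,.012): F=np.array([.46,.15,zz]); print(phi,zz,(F-Rs@ft).round(3)); go(F-Rs@ft,Rs)
E
python3 c.py w3
```

```text
[-0.208  0.433 -0.447  2.289  1.328  0.316 -2.274] 0.037032260005305316 [-0.6 -0.4 -4.5]
[0.4753 0.1894 0.1199]
0.61 [65.6, 98.7, 599.8, 376.9]
tool coords [[-0.0315, -0.059, -0.0646], [0.0589, 0.001, -0.0573], [0.076, 0.071, -0.0169]] world z [0.119  0.2096]
0.2 0.06 [0.473 0.153 0.112]
shift [-3.36  1.2   0.3 ] turn [-0.361  0.673  0.883]
0.2 0.012 [0.473 0.153 0.064]
shift [-4.5  -0.2   4.75] turn [-0.361  0.673  0.883]
0.35 0.06 [0.473 0.155 0.112]
shift [-3.21  1.05  0.3 ] turn [-0.26   0.713  0.771]
0.35 0.012 [0.473 0.155 0.064]
shift [-4.35 -0.34  4.75] turn [-0.26   0.713  0.771]
0.5 0.06 [0.472 0.157 0.112]
shift [-3.09  0.89  0.28] turn [-0.16   0.75   0.658]
0.5 0.012 [0.472 0.157 0.064]
shift [-4.22 -0.5   4.73] turn [-0.16   0.75   0.658]
```

View pics/w3.png

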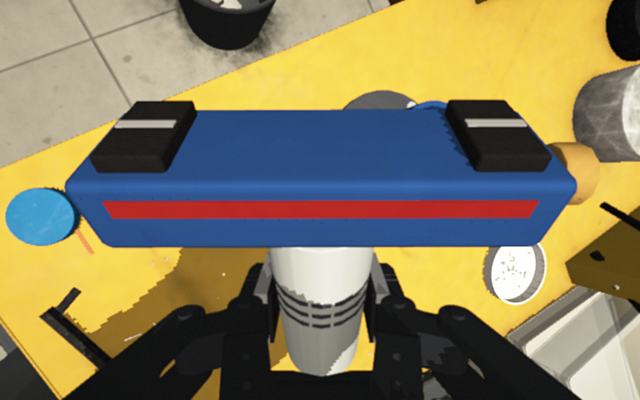

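The bar and column are held upright-ish, with no visible slip: the bar is at (320,180) and the column at (320,300). Joints 6 and 7 are near their limits, so I'll fit a kinematic model before completing the turn.

```bash
cat > kin.py <<'E'
from h import *
import itertools
from scipy.optimize import least_squares
D=[([1.25876911,.52199058,-.03631154,1.60001739,.02121537,1.02108815,-.1128013],[.14954,-.6065,.23074],[-3.14048,.0001,.24181]),
([.353,.208,-.674,1.718,.137,1.262,-.352],[.4836,.0445,.3784],[3.141,0,1.571]),
([.139,.465,-.66,1.595,.3,1.187,-.581],[.5735,.1285,.2973],[-3.14,0,1.573]),
([-.447,.656,-.565,1.913,.71,1.144,-1.278],[.4208,.227,.1165],[3.141,.45,1.727]),
([-.208,.433,-.447,2.289,1.328,.316,-2.274],[.4753,.1894,.1199],[2.834,-.241,1.176])]
lo=np.array([-2.91,-.3,-1.5,.17,-1.26,.16,-2.52]);hi=np.array([2.91,2.13,1.42,2.43,4.41,1.93,2.52])
Rz=lambda t:Ro.from_euler('z',t).as_matrix(); Ry=lambda t:Ro.from_euler('y',t).as_matrix()
def fk(q,p,s):
    by,ty,d=p[0],p[1],p[2:].reshape(4,2)  # each link: (x offset, z length)
    R=Rz(by+s[0]*q[0]); P=np.array([0,0,0.])+R@[d[0,0],0,d[0,1]]
    R=R@Ry(q[1])@Rz(s[1]*q[2]); P=P+R@[d[1,0],0,d[1,1]]
    R=R@Ry(q[3])@Rz(s[2]*q[4]); P=P+R@[d[2,0],0,d[2,1]]
    R=R@Ry(q[5])@Rz(s[3]*q[6]); P=P+R@[0,0,d[3,1]]+Ry(0)@np.zeros(3)
    # wrist offset before j7
    P=P+(R@Rz(-s[3]*q[6]))@[d[3,0],0,0]
    return P,R@Rz(ty)
def fit():
    best=None
    for s in itertools.product((1,-1),repeat=4):
        def f(p):
            o=[]
            for q,P,e in D:
                a,b=fk(q,p,s); o+=list(a-P)+list((b-Ro.from_euler('xyz',e).as_matrix()).ravel())
            return o
        for by,ty in itertools.product((0,1.57,3.14,-1.57),repeat=2):
            r=least_squares(f,[by,ty,0,.3,0,.4,0,.4,0,.25])
            if best is None or r.cost<best[0]: best=(r.cost,s,r.x)
    return best
if __name__=="__main__":
    c,s,p=fit(); print(c,s,p.round(4)); np.savez("kin.npz",s=s,p=p)
    for q,P,e in D: print((fk(q,p,s)[0]-P).round(4))
E
python3 kin.py
```

```text
0.0011916058534744121 (-1, -1, -1, -1) [-0.0362  1.5357  0.0427  0.2922 -0.0608  0.5498  0.0143  0.4428  0.0058
  0.3252]
[ 0.0341  0.0064 -0.0007]
[-0.0046  0.0062 -0.0115]
[ 0.0027 -0.0003  0.0031]
[0.0009 0.0016 0.0104]
[-0.0004 -0.0017 -0.0012]
```

```bash
cat > k2.py <<'E'
from kin import *
s=(-1,-1,-1,-1)
for q,P,e in D:
    R=fk(q,np.r_[0,np.pi/2,np.zeros(8)],s)[1]; print((Ro.from_matrix(R.T@Ro.from_euler('xyz',e).as_matrix()).as_rotvec()).round(3))
def f(d,full=False):
    o=[]
    for q,P,e in D:
        R=Rz(-q[0]); X=R@[d[0],d[1],d[2]]
        R=R@Ry(q[1])@Rz(-q[2]); X=X+R@[d[3],d[4],d[5]]
        R=R@Ry(q[3])@Rz(-q[4]); X=X+R@[d[6],d[7],d[8]]
        R=R@Ry(q[5]); X=X+R@[d[9],d[10],d[11]]; o+=list(X-P)+([] )
    return np.r_[o,1e-2*d[[0,1,3,4,6,7,9,10]]]
r=least_squares(f,[0,0,.3,0,0,.4,0,0,.4,0,0,.25]); print(r.x.round(4)); print(r.fun[:15].reshape(-1,3).round(4)); np.save("d.npy",r.x)
E
python3 k2.py
```

```text
[-0.  0.  0.]
[ 0.001  0.001 -0.   ]
[-0. -0.  0.]
[ 0.    -0.001 -0.   ]
[-0.001  0.    -0.   ]
[ 0.000e+00 -2.140e-02  3.207e-01  9.000e-04 -3.780e-02  5.290e-01
 -1.000e-04  0.000e+00  4.199e-01 -3.000e-04  0.000e+00  3.277e-01]
[[ 0.      0.     -0.    ]
 [ 0.0001 -0.0001 -0.    ]
 [-0.0002  0.0001  0.0001]
 [ 0.0001 -0.     -0.0001]
 [-0.      0.     -0.    ]]
```

```bash
cat > ik.py <<'E'
from kin import *
d=np.load("d.npy")
def FK(q):
    R=Rz(-q[0]); X=R@d[0:3]
    R=R@Ry(q[1])@Rz(-q[2]); X=X+R@d[3:6]
    R=R@Ry(q[3])@Rz(-q[4]); X=X+R@d[6:9]
    R=R@Ry(q[5]); X=X+R@d[9:12]; return X,R@Rz(-q[6])@Rz(np.pi/2)
def IK(P,R,q0,w=.01,m=.05,n=0):
    L,H=lo+m,hi-m
    def f(q): X,Q=FK(q); return np.r_[(X-P)*10,Ro.from_matrix(Q.T@R).as_rotvec()*3,w*(q-q0)]
    r=least_squares(f,np.clip(q0,L+1e-3,H-1e-3),bounds=(L,H)); X,Q=FK(r.x)
    return r.x,np.linalg.norm(X-P),np.linalg.norm(Ro.from_matrix(Q.T@R).as_rotvec())
if __name__=="__main__":
    q0=bot.observe()["qpos"]; ft=np.load("ft.npy")
    for x,y in((.44,.15),(.46,.15),(.50,.13),(.50,.16),(.52,.11)):
        for phi in (-.2,0,.2,.4,.6,.8,1.0,1.2):
            Rs=lean_stand(phi); F=np.array([x,y,.01]); q,e,o=IK(F-Rs@ft,Rs,q0)
            if e<.003 and o<.02: print(x,y,phi,q.round(2),"margin",np.minimum(q-lo,hi-q).min().round(2), "dq",abs(q-q0).max().round(2))
E
python3 ik.py
```

```text
0.44 0.15 1.2 [ 1.14  1.53 -1.27  2.33  1.81  0.21 -1.63] margin 0.05 dq 1.33
0.46 0.15 1.2 [ 1.12  1.53 -1.28  2.29  1.68  0.21 -1.51] margin 0.05 dq 1.31
0.5 0.13 1.0 [ 1.14  1.59 -1.32  2.31  2.31  0.34 -2.19] margin 0.12 dq 1.33
0.5 0.13 1.2 [ 1.12  1.52 -1.29  2.19  1.19  0.23 -1.02] margin 0.07 dq 1.31
0.5 0.16 1.0 [ 1.07  1.63 -1.35  2.33  2.4   0.42 -2.29] margin 0.1 dq 1.27
0.5 0.16 1.2 [ 1.05  1.53 -1.3   2.2   1.54  0.21 -1.39] margin 0.05 dq 1.25
0.52 0.11 0.8 [ 1.15  1.67 -1.38  2.37  2.57  0.58 -2.47] margin 0.05 dq 1.35
0.52 0.11 1.0 [ 1.14  1.54 -1.29  2.26  2.2   0.25 -2.09] margin 0.09 dq 1.34
0.52 0.11 1.2 [ 1.16  1.59 -1.36  2.12  1.08  0.35 -0.89] margin 0.14 dq 1.38
```

```bash
cat > s.py <<'E'
from ik import *
rng=np.random.default_rng(0); ft=np.load("ft.npy"); out=[]
def elbow(q):
    R=Rz(-q[0]); X=R@d[0:3]; R=R@Ry(q[1])@Rz(-q[2]); E=X+R@d[3:6]; R=R@Ry(q[3]); return E,E+R@d[6:9]
for x,y in((.44,.15),(.48,.12),(.48,.17),(.52,.11)):
    for phi in np.arange(-.4,2.0,.3):
        Rs=lean_stand(phi); P=np.array([x,y,.01])-Rs@ft
        for k in range(10):
            q,e,o=IK(P,Rs,rng.uniform(lo+.1,hi-.1),w=1e-3)
            if e<.003 and o<.02:
                E,W=elbow(q); out.append((E[2],x,y,phi,q,E,W))
for o in sorted(out,key=lambda o:-o[0])[:14]: print(o[1],o[2],round(o[3],1),o[4].round(2),"E",o[5].round(2),"W",o[6].round(2),"m",np.minimum(o[4]-lo,hi-o[4]).min().round(2))
print(len(out))
E
python3 s.py
```

```text
0.48 0.17 -0.4 [-1.03  0.98 -0.04  2.37  1.77  1.19  1.36] E [0.28 0.35 0.62] W [0.22 0.28 0.2 ] m 0.06
0.48 0.12 1.1 [0.08 0.99 0.14 2.34 4.36 1.29 1.71] E [ 0.43 -0.09  0.61] W [ 0.35 -0.13  0.2 ] m 0.05
0.48 0.17 1.7 [ 0.17  0.98 -0.09  1.96 -1.21  1.11  1.32] E [ 0.42 -0.13  0.61] W [ 0.52 -0.11  0.2 ] m 0.05
0.48 0.17 -0.4 [-1.24  1.01  0.2   2.38  1.79  0.98  1.27] E [0.2  0.4  0.61] W [0.22 0.28 0.2 ] m 0.05
0.48 0.17 -0.4 [-1.24  1.01  0.2   2.38  1.79  0.98  1.27] E [0.2  0.4  0.61] W [0.22 0.28 0.2 ] m 0.05
0.48 0.17 -0.4 [-1.24  1.01  0.2   2.38  1.79  0.98  1.27] E [0.2  0.4  0.61] W [0.22 0.28 0.2 ] m 0.05
0.52 0.11 1.7 [ 0.08  1.02  0.16  1.83 -1.21  1.34  1.32] E [ 0.44 -0.1   0.6 ] W [ 0.56 -0.17  0.2 ] m 0.05
0.48 0.17 1.1 [-0.16  1.03  0.27  2.37  4.22  1.44  1.68] E [0.45 0.01 0.6 ] W [ 0.35 -0.08  0.2 ] m 0.06
0.52 0.11 1.1 [-0.11  1.05  0.4   2.25  4.36  1.48  1.56] E [ 0.45 -0.01  0.6 ] W [ 0.39 -0.14  0.2 ] m 0.05
0.52 0.11 1.1 [-0.11  1.05  0.4   2.25  4.36  1.48  1.56] E [ 0.45 -0.01  0.6 ] W [ 0.39 -0.14  0.2 ] m 0.05
0.52 0.11 1.4 [ 0.57  1.01 -0.46  2.01 -1.21  0.79  1.25] E [ 0.36 -0.29  0.59] W [ 0.47 -0.17  0.2 ] m 0.05
0.52 0.11 1.4 [ 0.57  1.01 -0.46  2.01 -1.21  0.79  1.25] E [ 0.36 -0.29  0.59] W [ 0.47 -0.17  0.2 ] m 0.05
0.48 0.17 1.1 [-0.24  1.07  0.37  2.38  4.21  1.53  1.65] E [0.46 0.05 0.59] W [ 0.35 -0.08  0.2 ] m 0.05
0.48 0.17 1.1 [-0.29  1.09  0.43  2.38  4.2   1.59  1.63] E [0.46 0.08 0.58] W [ 0.35 -0.08  0.2 ] m 0.05
80
```

```bash
cat > s2.py <<'E'
from s import elbow
from ik import *
rng=np.random.default_rng(1); ft=np.load("ft.npy")
for x,y in((.42,.16),(.42,.20),(.44,.20),(.46,.2)):
    for phi in np.arange(.8,1.8,.15):
        Rs=lean_stand(phi); P=np.array([x,y,.01])-Rs@ft; best=None
        for k in range(8):
            q0=np.array([.3,1,-.2,2,-1,1,1.2])+rng.normal(0,.4,7)
            q,e,o=IK(P,Rs,q0,w=1e-3,m=.03)
            m=np.minimum(q-lo,hi-q).min()
            if e<.003 and o<.02 and q[4]<0.5 and abs(q[6]-.9)<1.6 and (best is None or m>best[0]): best=(m,q,*elbow(q))
        if best: print(x,y,phi.round(2),best[1].round(2),"E",best[2].round(2),"W",best[3].round(2),best[0].round(2))
E
sed -i 's/^for x,y/if __name__=="__main__":\n  pass\nfor x,y/' s.py; sed -i 's/((.44,.15),(.48,.12),(.48,.17),(.52,.11))/() if __name__!="__main__" else ()/' s.py; python3 s2.py
```

```text
0
0.42 0.16 1.4 [ 0.86  1.18 -0.89  2.26 -1.19  0.33  1.35] E [ 0.29 -0.41  0.5 ] W [ 0.37 -0.12  0.2 ] 0.07
0.42 0.16 1.55 [ 0.83  1.17 -0.87  2.17 -0.74  0.44  0.96] E [ 0.3 -0.4  0.5] W [ 0.41 -0.12  0.2 ] 0.26
0.42 0.16 1.7 [ 0.63  1.06 -0.65  2.08 -0.83  0.7   1.08] E [ 0.35 -0.32  0.56] W [ 0.46 -0.12  0.2 ] 0.35
0.42 0.2 1.4 [ 0.85  1.26 -1.    2.27 -1.23  0.19  1.37] E [ 0.31 -0.41  0.45] W [ 0.38 -0.08  0.2 ] 0.03
0.42 0.2 1.55 [ 0.66  1.11 -0.77  2.19 -1.14  0.48  1.29] E [ 0.35 -0.34  0.53] W [ 0.41 -0.08  0.2 ] 0.12
0.42 0.2 1.7 [ 0.6   1.09 -0.72  2.1  -0.87  0.61  1.07] E [ 0.37 -0.31  0.54] W [ 0.46 -0.08  0.2 ] 0.33
0.44 0.2 1.4 [ 0.83  1.25 -1.    2.24 -1.23  0.19  1.35] E [ 0.32 -0.41  0.45] W [ 0.39 -0.08  0.2 ] 0.03
0.44 0.2 1.55 [ 0.69  1.14 -0.83  2.14 -0.98  0.45  1.13] E [ 0.35 -0.35  0.52] W [ 0.43 -0.08  0.2 ] 0.28
0.44 0.2 1.7 [ 0.31  0.98 -0.35  2.06 -1.18  0.89  1.32] E [ 0.41 -0.19  0.6 ] W [ 0.48 -0.08  0.2 ] 0.08
0.46 0.2 1.4 [ 0.78  1.21 -0.95  2.19 -1.23  0.27  1.32] E [ 0.33 -0.39  0.48] W [ 0.41 -0.08  0.2 ] 0.03
0.46 0.2 1.55 [ 0.72  1.18 -0.89  2.09 -0.8   0.42  0.94] E [ 0.35 -0.36  0.5 ] W [ 0.45 -0.08  0.2 ] 0.26
0.46 0.2 1.7 [ 0.53  1.07 -0.65  2.   -0.88  0.7   1.04] E [ 0.38 -0.28  0.55] W [ 0.5  -0.08  0.2 ] 0.38
```

```bash
python3 - <<'E'
from h import *
z=np.load("w1.npz"); q=pts("wrist",z["d"],np.ones((400,640),bool),(z["P"],z["R"]))
s=q[(q[:,0]>.35)&(q[:,0]<.62)&(q[:,1]<.08)&(q[:,1]>-.2)]
for l,h in((.02,.05),(.05,.1),(.1,.15),(.15,.2),(.2,.3)):
    t=s[(s[:,2]>l)&(s[:,2]<h)]
    if len(t): print(l,len(t),np.percentile(t,1,0).round(3),np.percentile(t,99,0).round(3))
ft=np.load("ft.npy"); P,R=tool()
Rl=lean_lying(); Rm=Ro.from_rotvec(np.radians(45)*Rl[:,1]).as_matrix()@Rl
F=np.array([.42,.18,.11]); print(F-Rm@ft); go(F-Rm@ft,Rm)
for zz in(.08,.012):
    Rs=lean_stand(1.6); F=np.array([.42,.19,zz]); print(F-Rs@ft); go(F-Rs@ft,Rs)
E
```

```text
0.02 1850 [ 0.351 -0.199  0.02 ] [ 0.592 -0.032  0.049]
0.05 1209 [ 0.471 -0.183  0.051] [ 0.593 -0.036  0.1  ]
0.1 1340 [ 0.527 -0.079  0.1  ] [ 0.579 -0.042  0.149]
0.15 984 [ 0.528 -0.066  0.15 ] [ 0.566 -0.039  0.193]
[0.41201654 0.22547243 0.13675178]
shift [ 1.39 -6.42 -3.58] turn [ 0.453  0.174 -0.515]
[0.41882786 0.20369635 0.13155746]
shift [-0.43 -5.05 -3.06] turn [ 0.557  0.919 -0.209]
[0.41882786 0.20369635 0.06355746]
shift [-2.04 -7.02  3.25] turn [ 0.557  0.919 -0.209]
```

Request:
move_arm([
  [[0.2,-1,-1],[0.075,0.03,-0.085],10],
  [[0.5,-2,-2],[0.15,0.06,-0.17],10],
  [[0.7,-3.2,-3],[0.225,0.087,-0.257],10],
  [[1,-4.5,-3.6],[0.3,0.116,-0.343],10],
  [[1.4,-5.6,-3.6],[0.375,0.145,-0.43],10],
  [[1.4,-6.4,-3.6],[0.453,0.174,-0.515],10],
  [[1.4,-6.4,-3.6],[0.453,0.174,-0.515],10],
  [[1.4,-6.4,-3.6],[0.453,0.174,-0.515],10],
])

```text
clock: 6.77
position: [0.4124, 0.2264, 0.1381]
tool_rot: [-3.141, -0.338, 1.736]
force: [0.7, 0.7, -4.5]
grip_width: 0.0372
finger_force: 121.5
```

```bash
cat > e.py <<'E'
from ik import *
import sys
s=bot.observe(); print(s["clock"],s["qpos"].round(3),s["grip_width"],s["force"].round(1)); P,R=tool(); print(P.round(4)); ft=np.load("ft.npy")
for phi in(1.55,1.7):
    Rs=lean_stand(phi); F=np.array([.42,.19,.012]); q,e,o=IK(F-Rs@ft,Rs,s["qpos"],w=.003); print(q.round(2),e,o)
    for zz in(.08,.03): F=np.array([.42,.19,zz]); print(phi,zz,F-Rs@ft); go(F-Rs@ft,Rs)
E
python3 e.py
```

```text
6.7667 [ 0.46   0.705 -1.184  2.114  0.576  0.645 -0.859] 0.03717608344928278 [ 0.7  0.7 -4.5]
[0.4124 0.2264 0.1381]
[ 1.01  1.51 -1.29  2.18  0.66  0.4  -0.41] 2.2603691230022302e-07 1.665291265367718e-06
1.55 0.08 [0.41951386 0.20373781 0.13155746]
shift [-2.43  0.33 -0.17] turn [-0.128  0.78   0.142]
1.55 0.03 [0.41951386 0.20373781 0.08155746]
shift [-4.09  0.33  4.55] turn [-0.128  0.78   0.142]
[ 0.98  1.54 -1.33  2.08  0.56  0.6  -0.27] 2.337026530263029e-07 1.7171185790524898e-06
1.7 0.08 [0.41746636 0.2035109  0.13155746]
shift [-2.42  0.13 -0.16] turn [-0.025  0.783  0.027]
1.7 0.03 [0.41746636 0.2035109  0.08155746]
shift [-4.08  0.13  4.55] turn [-0.025  0.783  0.027]
```

Request:
move_arm([
  [[-0.3,0,0],[-0.01,0.1,0.01],10],
  [[-0.6,0.1,0],[-0.03,0.2,0.03],10],
  [[-0.9,0.1,-0.1],[-0.04,0.3,0.04],10],
  [[-1.2,0.1,-0.1],[-0.05,0.39,0.05],10],
  [[-1.5,0.2,-0.1],[-0.06,0.49,0.06],10],
  [[-1.8,0.2,-0.2],[-0.07,0.58,0.08],10],
  [[-2.1,0.2,-0.2],[-0.08,0.68,0.09],10],
  [[-2.4,0.2,-0.2],[-0.09,0.78,0.1],10],
  [[-2.4,0.2,-0.2],[-0.09,0.78,0.1],10],
  [[-2.4,0.2,-0.2],[-0.09,0.78,0.1],10],
])

```text
clock: 7.6
position: [0.4183, 0.2037, 0.1297]
tool_rot: [-3.134, -1.119, 1.59]
force: [1.1, -0.1, -3.0]
grip_width: 0.0372
finger_force: 121.9
```

```bash
cat >> e.py <<'E'
c=sys.argv[1] if len(sys.argv)>1 else None
if c:
    im,dd=bot.grab_frame("side"); save("side_"+c,im); r=bot.trace("side","vise_head")
    if r:
        q=pts("side",dd,r[0]["mask"]); print(r[0]["conf"],r[0]["bbox"],np.percentile(q,[2,50,98],axis=0).round(3).tolist())
    im,dd=bot.grab_frame("wrist"); save("wr_"+c,im)
    r=bot.trace("wrist","vise_head")
    if r:
        q=pts("wrist",dd,r[0]["mask"],(P,R)); np.savez("cur.npz",q=q,P=P,R=R); print(r[0]["conf"],r[0]["bbox"],np.percentile(q,[2,50,98],axis=0).round(3).tolist())
E
python3 e.py s1
```

```text
7.6 [ 1.015  1.411 -1.404  2.175  0.512  0.484 -0.399] 0.03723600449643129 [ 1.1 -0.1 -3. ]
[0.4183 0.2037 0.1297]
[ 1.    1.49 -1.27  2.18  0.6   0.38 -0.36] 6.298849742929776e-08 2.457404822228593e-07
1.55 0.08 [0.41951386 0.20373781 0.13155746]
shift [ 0.17  0.12 -0.08] turn [-0.043  0.002  0.017]
1.55 0.03 [0.41951386 0.20373781 0.08155746]
shift [-4.33  0.14  2.11] turn [-0.043  0.002  0.017]
[ 0.98  1.54 -1.33  2.08  0.56  0.6  -0.27] 7.278695533614787e-08 4.1526328335875686e-07
1.7 0.08 [0.41746636 0.2035109  0.13155746]
shift [ 0.16 -0.08 -0.09] turn [ 0.092  0.002 -0.048]
1.7 0.03 [0.41746636 0.2035109  0.08155746]
shift [-4.34 -0.06  2.09] turn [ 0.092  0.002 -0.048]
0.93 [329.7, 204.1, 410.0, 265.4] [[0.357, 0.168, 0.083], [0.421, 0.204, 0.206], [0.491, 0.211, 0.222]]
0.59 [64.4, 99.9, 601.0, 376.4] [[0.361, 0.169, 0.109], [0.42, 0.173, 0.21], [0.49, 0.205, 0.217]]
```

View pics/side_s1.png

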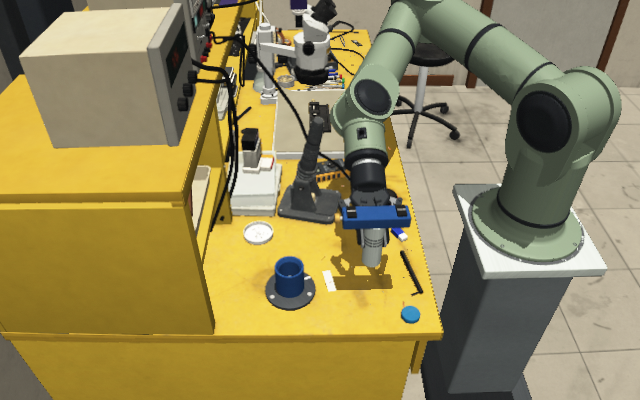

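The head hangs upright at (373,235), the foot clear of the bench, the arm clear of the iron. I'll check for any tilt of the head in the grip.

```bash
python3 - <<'E'
from h import *
q=np.load("cur.npz")["q"]; P=np.load("cur.npz")["P"];R=np.load("cur.npz")["R"]
def plane(p):
    for _ in range(4):
        c=p.mean(0); n=np.linalg.svd(p-c,full_matrices=False)[2][2]; r=abs((p-c)@n); p=p[r<max(.0015,2*np.median(r))]
    return n*np.sign(n[np.argmax(abs(n))]),c,len(p),r.std()
print("z hist",np.histogram(q[:,2],10)[0],np.histogram(q[:,2],10)[1].round(3))
zt=np.percentile(q[:,2],98); 
front=q[(q[:,2]>zt-.032)&(q[:,2]<zt-.01)&(q[:,1]<.175)]; print("front",plane(front))
top=q[(q[:,2]>zt-.012)&(q[:,1]>.176)&(abs(q[:,0]-.42)<.035)]; print("top",plane(top))
ez=-R.T; print("commanded head z in world: tool->",(np.cos(a)*R[:,0]-np.sin(a)*R[:,2]).round(3))
E
```

```text
z hist [    5     0     1     6    10    18     0     5  2301 74062] [-0.745 -0.649 -0.553 -0.456 -0.36  -0.264 -0.167 -0.071  0.025  0.122
  0.218]
front (array([-0.02623654,  0.99896172,  0.03724405]), array([0.4192256 , 0.17042225, 0.19807918]), 21582, np.float64(0.0002750429537259989))
top (array([-3.92930681e-04,  6.68676621e-03,  9.99977566e-01]), array([0.42049372, 0.19004666, 0.21152979]), 15315, np.float64(0.00021370557205319904))
commanded head z in world: tool-> [0.003 0.002 1.   ]
```

Request:
move_arm([
  [[-1.8,0,0.87],[0,0,0],10],
  [[-3.6,0,1.75],[0,0,0],10],
  [[-5,0,2.4],[0,0,0],10],
  [[-6,0,2.9],[0,0,0],10],
  [[-6.2,0,3],[0,0,0],10],
  [[-6.4,0,3.1],[0,0,0],10],
  [[-6.4,0,3.1],[0,0,0],10],
  [[-6.4,0,3.1],[0,0,0],10],
])

```text
clock: 8.47
position: [0.4188, 0.2029, 0.0606]
tool_rot: [3.136, -1.115, 1.602]
force: [0.1, 0.6, -3.4]
grip_width: 0.0371
finger_force: 121.9
```

Request:
move_arm([
  [[-0.18,0,0.09],[0,0,0],10],
  [[-0.27,0,0.13],[0,0,0],10],
  [[-0.36,0,0.17],[0,0,0],10],
  [[-0.36,0,0.17],[0,0,0],10],
  [[-0.36,0,0.17],[0,0,0],10],
])

```text
clock: 8.88
position: [0.4186, 0.2029, 0.056]
tool_rot: [3.139, -1.116, 1.6]
force: [-0.9, 0.5, -3.0]
grip_width: 0.0372
finger_force: 121.9
```

Request:
move_arm([
  [[-0.09,0,0.04],[0,0,0],10],
  [[-0.13,0,0.06],[0,0,0],10],
  [[-0.18,0,0.09],[0,0,0],10],
  [[-0.18,0,0.09],[0,0,0],10],
])

```text
clock: 9.22
position: [0.4186, 0.2029, 0.0538]
tool_rot: [3.139, -1.116, 1.6]
force: [0.6, 0.4, -2.7]
grip_width: 0.0368
finger_force: 121.9
```

Request:
move_arm([
  [[-0.09,0,0.04],[0,0,0],10],
  [[-0.13,0,0.06],[0,0,0],10],
  [[-0.18,0,0.09],[0,0,0],10],
  [[-0.18,0,0.09],[0,0,0],10],
])

```text
clock: 9.55
position: [0.4187, 0.2034, 0.0535]
tool_rot: [3.137, -1.118, 1.601]
force: [-2.8, -8.0, 18.3]
grip_width: 0.0374
finger_force: 123.7
```

Request:
move_arm([
  [[0.1,0,-0.05],[0,0,0],10],
  [[0.1,0,-0.05],[0,0,0],10],
  [[0.1,0,-0.05],[0,0,0],10],
], squeeze=30)

```text
clock: 9.8
position: [0.4187, 0.2031, 0.0535]
tool_rot: [3.138, -1.117, 1.6]
force: [-1.0, -3.0, 6.6]
grip_width: 0.0371
finger_force: 122.4
```

Request:
move_arm([
  [[0,0,0],[0,0,0],60],
  [[0,0,0],[0,0,0],70],
  [[0,0,0],[0,0,0],90],
  [[0,0,0],[0,0,0],100],
  [[0,0,0],[0,0,0],100],
  [[0,0,0],[0,0,0],100],
])

```text
clock: 10.3
position: [0.4186, 0.2029, 0.053]
tool_rot: [3.139, -1.116, 1.6]
force: [0.4, -0.1, 0.7]
grip_width: 0.0853
finger_force: 0.0
```

Request:
move_arm([
  [[0,0,-1],[0,0,0],100],
  [[0,0,-3],[0,0,0],100],
  [[0,0,-6],[0,0,0],100],
  [[0,0,-9],[0,0,0],100],
  [[0,0,-12],[0,0,0],100],
  [[0,0,-12],[0,0,0],100],
  [[0,0,-12],[0,0,0],100],
])

```text
clock: 10.88
position: [0.4221, 0.094, 0.1059]
tool_rot: [3.137, -1.115, 1.598]
force: [-0.0, 0.2, -0.8]
grip_width: 0.0856
finger_force: 0.0
```

```bash
python3 e.py s2; python3 - <<'E'
from h import *
q=np.load("cur.npz")["q"]; t=q[(q[:,2]>.125)&(q[:,2]<.139)]; print(cv2.minAreaRect(t[:,:2].astype(np.float32)),len(t), np.median(t,0), q[:,2].max())
E
```

```text
10.8833 [ 1.227  1.49  -1.409  2.075  0.482  0.76  -0.225] 0.08556404866181755 [-0.   0.2 -0.8]
[0.4221 0.094  0.1059]
[ 1.    1.48 -1.26  2.18  0.57  0.37 -0.33] 2.0831425652871052e-07 1.0372914055306501e-06
1.55 0.08 [0.41951386 0.20373781 0.13155746]
shift [7.13 0.   8.74] turn [-0.039  0.005  0.021]
1.55 0.03 [0.41951386 0.20373781 0.08155746]
shift [ 2.640e+00 -1.000e-02  1.093e+01] turn [-0.039  0.005  0.021]
[ 0.98  1.54 -1.33  2.08  0.56  0.6  -0.27] 9.920918433761917e-08 3.06410247611283e-07
1.7 0.08 [0.41746636 0.2035109  0.13155746]
shift [ 7.12 -0.2   8.72] turn [ 0.096  0.005 -0.044]
1.7 0.03 [0.41746636 0.2035109  0.08155746]
shift [ 2.63 -0.21 10.92] turn [ 0.096  0.005 -0.044]
0.7 [330.1, 231.1, 405.2, 287.2] [[0.358, 0.104, 0.004], [0.423, 0.202, 0.131], [0.493, 0.209, 0.146]]
0.79 [214.4, 95.1, 452.1, 267.3] [[0.361, 0.165, 0.013], [0.423, 0.169, 0.127], [0.493, 0.201, 0.141]]
((0.4282996952533722, 0.18500670790672302), (0.14499293267726898, 0.040153417736291885), 1.6257704496383667) 8678 [0.42352929 0.17177907 0.13500537] 0.1420050163593744
```

View pics/wr_s2.png

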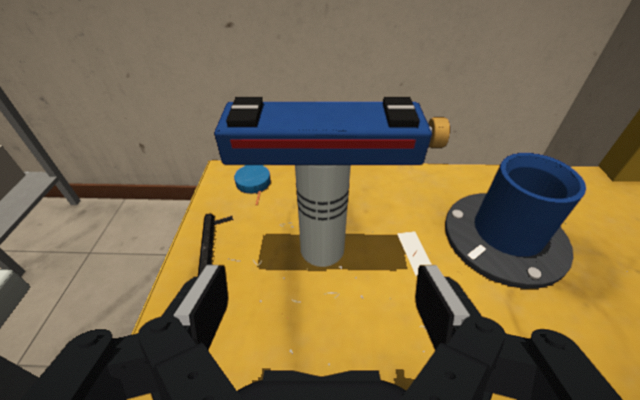

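The wrist picture shows the head standing free and upright on its foot, with the bar at (322,132), the foot at (322,262) and the socket at (540,185). Next is the grasp on the bar from above.

```bash
python3 - <<'E'
from ik import *
q=bot.observe()["qpos"]; r=np.radians
for P,y in(([.42,.11,.34],92),([.421,.185,.26],181.6),([.421,.185,.10],181.6),([.591,.205,.26],92)):
    go(P,down(r(y))); q,e,o=IK(np.array(P),down(r(y)),q,w=.01); print(P,q.round(2),e.round(4),o.round(3))
E
```

```text
shift [21.68 -0.03 -9.05] turn [ 0.005 -1.116 -0.006]
[0.42, 0.11, 0.34] [ 0.78  0.36 -1.45  1.88  0.38  1.24 -0.76] 0.0 0.0
shift [17.78  0.28  1.2 ] turn [ 0.869 -0.868 -1.39 ]
[0.421, 0.185, 0.26] [ 0.5   0.59 -1.45  1.94  0.63  1.2   0.41] 0.0 0.0
shift [3.41 0.26 8.22] turn [ 0.869 -0.868 -1.39 ]
[0.421, 0.185, 0.1] [ 0.32  0.8  -1.22  2.09  0.95  0.98  0.16] 0.0 0.0
shift [18.44 17.33  2.57] turn [ 0.005 -1.116 -0.006]
[0.591, 0.205, 0.26] [ 0.18  0.66 -0.98  1.53  0.57  1.25 -0.85] 0.0 0.0
```

Request:
move_arm([
  [[2,0,-4],[0,0,0],100],
  [[5,0,-6],[0,-0.12,0],100],
  [[9,0,-8],[0,-0.24,0],100],
  [[13,0,-9],[0,-0.36,0],100],
  [[17,0,-9],[0,-0.48,0],100],
  [[21,0,-9],[0,-0.6,0],100],
  [[21.7,0,-9],[0,-0.72,0],100],
  [[21.7,0,-9],[0,-0.84,0],100],
  [[21.7,0,-9],[0,-0.96,0],100],
  [[21.7,0,-9],[0,-1.08,0],100],
  [[21.7,0,-9],[0,-1.116,0],100],
  [[21.7,0,-9],[0,-1.116,0],100],
  [[21.7,0,-9],[0,-1.116,0],100],
  [[21.7,0,-9],[0,-1.116,0],100],
])

```text
clock: 12.25
position: [0.4202, 0.1103, 0.3407]
tool_rot: [3.139, -0.027, 1.599]
force: [0.3, -1.5, -1.1]
grip_width: 0.0854
finger_force: 0.0
```

```bash
cat > g.py <<'E'
from ik import *
s=bot.observe(); print(s["clock"],s["qpos"].round(2)); P,R=tool(); print(P.round(4),s["tool_rot"])
im,dd=bot.grab_frame("wrist"); save("top%d"%(s["clock"]*10),im)
r=bot.trace("wrist","vise_head")
if r:
    q=pts("wrist",dd,r[0]["mask"],(P,R)); print(r[0]["conf"],r[0]["bbox"])
    t=q[(q[:,2]>.128)&(q[:,2]<.139)]; print(cv2.minAreaRect(t[:,:2].astype(np.float32)),np.median(t,0).round(4))
    # bar body extents: middle part only
    for x in(.38,.42,.46):
        u=t[abs(t[:,0]-x)<.008]; print(x,np.percentile(u[:,1],[1,99]).round(4))
    w=q[q[:,2]>.1395]; print("pads",w.mean(0),w.min(0),w.max(0))
for P,y in(([.421,.185,.24],181.6),([.421,.185,.10],181.6)): go(P,down(np.radians(y)))
E
python3 g.py
```

```text
12.25 [ 0.71  0.26 -1.28  1.88  0.25  1.18 -0.62]
[0.4202 0.1103 0.3407] [ 3.13929287 -0.02733423  1.59894745]
0.92 [257.2, 81.0, 399.7, 120.4]
((0.4268287420272827, 0.18804533779621124), (0.14441558718681335, 0.04049386829137802), 1.4617999792099) [0.4216 0.1884 0.1354]
0.38 [0.1667 0.207 ]
0.42 [0.168  0.2071]
0.46 [0.1689 0.2084]
pads [0.42001938 0.18807419 0.14070695] [0.36256854 0.17172941 0.13950447] [0.4767303  0.20379704 0.14306483]
shift [ 6.77  0.45 10.24] turn [ 0.024 -0.023 -1.561]
shift [ 6.35  0.44 24.23] turn [ 0.024 -0.023 -1.561]
```

Request:
move_arm([
  [[1,0.1,1],[0.002,-0.002,-0.12],100],
  [[2,0.1,2],[0.004,-0.004,-0.24],100],
  [[3,0.2,3],[0.006,-0.006,-0.36],100],
  [[4,0.2,4],[0.008,-0.008,-0.48],100],
  [[5,0.3,5],[0.01,-0.01,-0.6],100],
  [[6,0.3,6],[0.011,-0.011,-0.72],100],
  [[7,0.35,7],[0.013,-0.013,-0.84],100],
  [[7.1,0.35,8],[0.015,-0.015,-0.96],100],
  [[7.1,0.35,9],[0.017,-0.017,-1.08],100],
  [[7.1,0.35,10.2],[0.019,-0.019,-1.2],100],
  [[7.1,0.35,10.2],[0.02,-0.02,-1.32],100],
  [[7.1,0.35,10.2],[0.022,-0.022,-1.44],100],
  [[7.1,0.35,10.2],[0.024,-0.023,-1.56],100],
  [[7.1,0.35,10.2],[0.024,-0.023,-1.56],100],
  [[7.1,0.35,10.2],[0.024,-0.023,-1.56],100],
])

```text
clock: 13.6
position: [0.4211, 0.1841, 0.2397]
tool_rot: [3.136, -0.005, -3.128]
force: [0.1, 0.3, 0.4]
grip_width: 0.0852
finger_force: 0.0
```

```bash
python3 - <<'E'
from h import *
s=bot.observe(); print(s["qpos"].round(2),s["position"],s["tool_rot"]); go([.42,.188,.10],down(np.radians(181.5)))
E
```

```text
[ 0.49  0.63 -1.44  1.96  0.68  1.18  0.36] [0.42109224 0.18408445 0.23965748] [ 3.13583291 -0.00453519 -3.12839267]
shift [ 0.04  0.31 13.97] turn [ 0.006 -0.004 -0.013]
```

Request:
move_arm([
  [[0,0.3,3],[0.006,-0.004,-0.013],100],
  [[0,0.3,6],[0.006,-0.004,-0.013],100],
  [[0,0.3,9],[0.006,-0.004,-0.013],100],
  [[0,0.3,12],[0.006,-0.004,-0.013],100],
  [[0,0.3,13.9],[0.006,-0.004,-0.013],100],
  [[0,0.3,13.9],[0.006,-0.004,-0.013],100],
  [[0,0.3,13.9],[0.006,-0.004,-0.013],100],
])

```text
clock: 14.18
position: [0.4206, 0.188, 0.1012]
tool_rot: [-3.141, -0.0, -3.114]
force: [-0.3, 0.7, 0.4]
grip_width: 0.0857
finger_force: 0.0
```

Request:
move_arm([
  [[0,0,0],[0,0,0],40],
  [[0,0,0],[0,0,0],30],
  [[0,0,0],[0,0,0],20],
  [[0,0,0],[0,0,0],10],
  [[0,0,0],[0,0,0],10],
  [[0,0,0],[0,0,0],10],
], squeeze=70)

```text
clock: 14.68
position: [0.4216, 0.188, 0.102]
tool_rot: [-3.14, 0.003, -3.113]
force: [-0.5, -1.1, 11.5]
grip_width: 0.0391
finger_force: 69.5
```

Request:
move_arm([
  [[0,0,-3],[0,0,0],10],
  [[0,0,-6],[0,0,0],10],
  [[0,0,-9],[0,0,0],10],
  [[0,0,-12],[0,0,0],10],
  [[0,0,-12],[0,0,0],10],
  [[0,0,-12],[0,0,0],10],
])

```text
clock: 15.18
position: [0.4214, 0.1878, 0.222]
tool_rot: [-3.14, 0.003, -3.113]
force: [0.5, -0.3, -4.4]
grip_width: 0.0393
finger_force: 73.2
```

```bash
python3 - <<'E'
from h import *
s=bot.observe(); print(s["qpos"].round(2),s["position"],s["tool_rot"],s["force"].round(1),s["grip_width"])
for z in (.24,.16): go([.591,.205,z],down(np.radians(181.5-89.5)))
P,R=tool(); im,dd=bot.grab_frame("wrist"); save("held",im); r=bot.trace("wrist","vise_head")[0]
q=pts("wrist",dd,r["mask"],(P,R)); t=(q-P)@R; print(r["bbox"],np.percentile(t,[1,50,99],axis=0).round(4).tolist())
im,dd=bot.grab_frame("side"); r=bot.trace("side","vise_head")
if r: q=pts("side",dd,r[0]["mask"]); print(np.percentile(q,[1,99],axis=0).round(3).tolist())
E
```

```text
[ 0.45  0.64 -1.4   1.98  0.71  1.14  0.35] [0.42142943 0.18778912 0.22202905] [-3.14000436  0.00347904 -3.11318995] [ 0.5 -0.3 -4.4] 0.03929600461839454
shift [-17.01   1.24  -1.74] turn [1.000e-03 4.000e-03 1.564e+00]
shift [-16.98   1.25   6.26] turn [1.000e-03 4.000e-03 1.564e+00]
[262.9, 130.9, 382.5, 375.7] [[-0.0289, -0.0189, -0.0396], [0.0288, 0.0002, -0.0335], [0.0668, 0.0195, -0.0194]]
[[0.353, -0.105, 0.004], [0.496, 0.214, 0.264]]
```

Request:
move_arm([
  [[-1,0.1,-1],[0,0,0.12],10],
  [[-3,0.3,-2],[0,0,0.24],10],
  [[-5,0.4,-2],[0,0,0.36],10],
  [[-7,0.5,-2],[0,0,0.48],10],
  [[-9,0.6,-2],[0,0,0.6],10],
  [[-11,0.7,-2],[0,0,0.72],10],
  [[-13,0.8,-2],[0,0,0.84],10],
  [[-15,1,-2],[0,0,0.96],10],
  [[-16,1,-2],[0,0,1.08],10],
  [[-17,1.1,-2],[0,0,1.2],10],
  [[-17,1.1,-2],[0,0,1.32],10],
  [[-17,1.1,-2],[0,0,1.44],10],
  [[-17,1.1,-2],[0,0,1.56],10],
  [[-17,1.1,-2],[0,0.004,1.564],10],
  [[-17,1.1,-2],[0,0.004,1.564],10],
  [[-17,1.1,-2],[0,0.004,1.564],10],
])

```text
clock: 16.72
position: [0.5903, 0.204, 0.2407]
tool_rot: [-3.139, -0.001, 1.611]
force: [0.9, 0.3, -3.4]
grip_width: 0.0388
finger_force: 73.1
```

```bash
cat > k.py <<'E'
from h import *
s=bot.observe(); print(s["clock"],s["qpos"].round(2),s["position"],s["tool_rot"],s["force"].round(1),s["grip_width"])
for z in (.182,.145,.138): go([.591,.2034,z],down(np.radians(92.1)))
P,R=tool()
im,dd=bot.grab_frame("wrist"); save("over%d"%(10*s["clock"]),im)
r=bot.trace("wrist","vise_head")[0]; q=pts("wrist",dd,r["mask"],(P,R)); t=(q-P)@R
b=t[(t[:,2]<-.025)&(t[:,0]>.03)]; print("bar tool coords",cv2.minAreaRect(b[:,:2].astype(np.float32)),np.percentile(t,[1,99],axis=0).round(4).tolist())
E
python3 k.py
```

```text
16.7167 [ 0.15  0.66 -0.91  1.56  0.54  1.2  -0.82] [0.59031279 0.20399997 0.2407197 ] [-3.13932863e+00 -8.79279053e-04  1.61145937e+00] [ 0.9  0.3 -3.4] 0.03877308623940945
shift [-0.07  0.08  5.87] turn [-0.002 -0.001  0.004]
shift [-0.07  0.09  9.57] turn [-0.002 -0.001  0.004]
shift [-0.07  0.09 10.27] turn [-0.002 -0.001  0.004]
bar tool coords ((0.048715740442276, 0.00014960207045078278), (0.03740110620856285, 0.040637146681547165), 0.07988458126783371) [[-0.0287, -0.0188, -0.0395], [0.0672, 0.0193, -0.0203]]
```

Request:
move_arm([
  [[-0.1,0.08,2],[-0.002,-0.001,0.004],10],
  [[-0.1,0.08,4],[-0.002,-0.001,0.004],10],
  [[-0.1,0.08,5.5],[-0.002,-0.001,0.004],10],
  [[-0.1,0.08,7],[-0.002,-0.001,0.004],10],
  [[-0.1,0.08,8.5],[-0.002,-0.001,0.004],10],
  [[-0.1,0.08,9.3],[-0.002,-0.001,0.004],10],
  [[-0.1,0.08,9.3],[-0.002,-0.001,0.004],10],
  [[-0.1,0.08,9.3],[-0.002,-0.001,0.004],10],
])

```text
clock: 17.48
position: [0.5912, 0.2034, 0.1484]
tool_rot: [3.141, -0.0, 1.603]
force: [-0.7, 0.1, -3.3]
grip_width: 0.0395
finger_force: 73.0
```

Request:
move_arm([
  [[0,0,0.3],[0,0,0.003],10],
  [[0,0,0.6],[0,0,0.003],10],
  [[0,0,0.9],[0,0,0.003],10],
  [[0,0,1.2],[0,0,0.003],10],
  [[0,0,1.4],[0,0,0.003],10],
  [[0,0,1.4],[0,0,0.003],10],
])

```text
clock: 17.98
position: [0.591, 0.2031, 0.1339]
tool_rot: [3.141, -0.0, 1.6]
force: [-3.4, 0.9, -4.8]
grip_width: 0.0394
finger_force: 73.1
```

Request:
move_arm([
  [[0,0,0.4],[0,0,0.003],10],
  [[0,0,0.8],[0,0,0.003],10],
  [[0,0,1.2],[0,0,0.003],10],
  [[0,0,1.6],[0,0,0.003],10],
  [[0,0,1.8],[0,0,0.003],10],
  [[0,0,1.8],[0,0,0.003],10],
])

```text
clock: 18.48
position: [0.5911, 0.203, 0.1157]
tool_rot: [3.142, 0.0, 1.597]
force: [-3.9, -0.6, -4.7]
grip_width: 0.0391
finger_force: 73.0
```

Keyed: the foot is at about 14 mm. I'll release so it drops the last couple of millimetres, then retreat upward.

Request:
move_arm([
  [[0,0,0.1],[0,0,0],10],
  [[0,0,0.1],[0,0,0],40],
  [[0,0,0.1],[0,0,0],60],
  [[0,0,0.1],[0,0,0],90],
  [[0,0,0.1],[0,0,0],100],
  [[0,0,0.1],[0,0,0],100],
  [[0,0,0.1],[0,0,0],100],
  [[0,0,-2],[0,0,0],100],
  [[0,0,-5],[0,0,0],100],
  [[0,0,-9],[0,0,0],100],
  [[0,0,-13],[0,0,0],100],
  [[0,0,-17],[0,0,0],100],
  [[0,0,-17],[0,0,0],100],
  [[0,0,-17],[0,0,0],100],
])

```text
clock: 19.65
position: [0.5919, 0.2036, 0.2887]
tool_rot: [3.137, -0.001, 1.597]
force: [-0.4, -0.2, -0.6]
grip_width: 0.0854
finger_force: 0.0
```

```bash
python3 - <<'E'
from h import *
P,R=tool(); im,dd=bot.grab_frame("wrist"); save("fin",im); r=bot.trace("wrist","vise_head")[0]; q=pts("wrist",dd,r["mask"],(P,R)); print(r["conf"],r["bbox"])
t=q[(q[:,2]>.135)&(q[:,2]<.165)]; m=t[(abs(t[:,1]-.205)<.035)]; print("top z",np.median(m[:,2]),np.percentile(m,[1,99],axis=0).round(4).tolist())
c=m.mean(0); print(np.linalg.svd(m[abs(m[:,2]-np.median(m[:,2]))<.003]-c,full_matrices=False)[2][2], cv2.minAreaRect(t[:,:2].astype(np.float32)))
E
```

```text
0.77 [295.3, 109.9, 343.6, 265.0]
top z 0.14761322169956176 [[0.5718, 0.1708, 0.1444], [0.6112, 0.2394, 0.1492]]
[-0.00147484  0.00117428  0.99999822] ((0.5916484594345093, 0.19751399755477905), (0.04058145359158516, 0.14534078538417816), 1.5581670999526978)
```

View pics/fin.png

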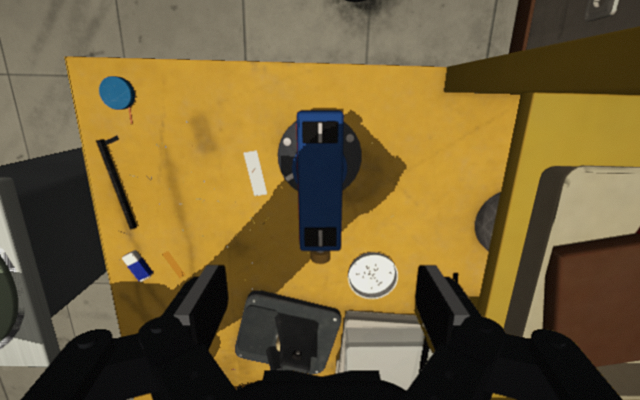

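The bar, at (320,180), sits centred over the pedestal. Its top is at 147.6 mm, so the foot is at about 12 mm, and it is level and released. The dish at (372,275) is untouched.

```bash
python3 -c "
from workcell import bot
print(bot.job_done())"
```

```text
the job is handed in; nothing more can be done
None
```

The vise head was stood upright on the bench and released, then lowered keyed into the pedestal socket (foot about 12 mm above the bench, level and released). The arm never went near the screw dish or tape roll, and the job is handed in; it returned no verdict.

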